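# Brush out the red cup at the tool-shop counter

### The job

Take the yellow-handled brush out of its stand and brush out the inside of the red cup: push it down until its end is within 2 cm of the cup's floor, raise it by more than half the cup's depth, and push it down as far a second time. Then hang the brush upright in its stand again, fully home, and let go; keep the red cup upright and about where it stands.

Things in the scene. Friction and masses are not known exactly. Their poses are not given: they have to be found in the camera images.
- brush: Round brush 195 mm long, about 120 g, upright in the stand. Origin: centre of its lower end; z along its axis to the handle. From below: rigid black ribbed head, diameter 36 mm (0-60 mm); steel stem, 12 mm (60-85); black cone, 20 widening to 50 mm (85-115); black flange, 76 mm (115-121); yellow round handle, 24 mm (121-195; grip it at about 163, any yaw).
- stand: Fixed stand: dark base 110 mm square, two upright side plates, aluminium top plate 100 mm square with a round through hole of 56 mm; the plate's top is 135 mm above the counter. Origin: centre of the underside, on the hole's axis; z up. Home: the brush hangs with its flange flat on the plate, its cone in the hole and its lower end 20 mm above the counter.
- red_cup: Red steel cup, about 450 g, loose, upright, open on top; a blue and a white one of the same shape stand nearby, in any order. Outer diameter 92 mm, inner 84, height 95, floor 5 thick. A small loop handle on its +y side reaches 66 mm from the axis. Origin: centre of the underside; z up. All else within the brush's way is lower than the stand's plate.
Not all that is in view belongs to the job. Leave any pink look-alike of the brush alone. What is shaped like the stand but brown is not meant.

How it is judged:
By the outcome, as a careful person would: the job done as asked, in the order asked, and still so for the second after the job is handed in, with the robot touching nothing.
It also fails if it takes over 58 s, if anything falls off the work surface, if the arm or the gripper's body presses on something with over 40 N, if the wrist force passes 120 N, or if a joint passes its speed limit or range.

### The arm

A 7-joint arm with a two-finger parallel gripper is mounted at the origin on the work surface. World frame = base frame: x ahead of the robot, y to its left, z up, the work surface at z = 0. Lengths are in m, angles in rad, forces in N, time in s.
With the tool pointing down it reaches from about 0.4 to 0.9 m from the base axis. Payload 5.5 kg.
Tool frame: the origin (TCP) lies between the finger pads; the fingertips stand 22 mm ahead of it and the grasp point (between the pads) lies 3 mm ahead of it; x points along the fingers, z is the direction in which the jaws open and shut, and the axes are right-handed (so a half turn about x gives the same grasp; the last joint's range is limited). The gripper opens to 92 mm and grips with 3 to 60 N. Pads are 19 mm wide; open, the fingers measure 130 mm over their backs; the gripper's body (75 mm by 190 mm) begins 47 mm behind the grasp point.
Start: joints at [1.506, 0.501, -0.427, 1.55, 0.221, 1.138, -0.21], TCP at [0.209, -0.615, 0.249] pointing down, gripper open.
Joint ranges: [-2.88, 2.88], [-0.31, 2.03], [-1.54, 1.56], [0.2, 2.42], [-1.41, 4.55], [0.19, 2.02], [-2.57, 2.57]. Speed limits (rad/s): [2.57, 2.57, 3.14, 3.14, 3.14, 3.14, 3.14].

### API

Orientations are given as a rotation vector (axis times angle).
In Python, from workcell import r gives the robot as it stands.
- The arm moves only by the tool move_arm, never from a script. Its argument "commands" is a list of rows, each a list of 5 numbers: the closure, from 0 (fully open) to 1 (shut), then the shift along the tool's x, y, z in m, then the turn about the tool's x in degrees. In form: [[claw, dx, dy, dz, spin], ...]. A call has 1 to 20 rows; each row is the pose to reach, as a shift and turn from the pose commanded when the call began, along the tool's axes at that moment; what a row does not reach only later rows make up. A row lasts 1/12 s, in which the tool goes at most 41.7 mm and 7.16 degrees, less where a joint would pass 70% of its speed; a pose out of reach is approached as far as the arm can. A call with a gripper value outside its range is refused whole. The fingers move at their own pace and stop on an object; "newtons" is the grip in N (left out, the last holds). Time passes only in rows, so rows that repeat a pose let the fingers close. It gives the time, the measured TCP pose, the force and the opening at its end, in the units of the state.
- r.state(): the state, without advancing time (a new reading comes with each control period).
- r.grab_frame(name): name is "side" or "top" or "wrist"; returns (picture, depth): 384x512x3 uint8, blue, green, red; 384x512 float32, m along the optical axis (not along the pixel's ray), 0 where there is no reading.
- r.camera_info(name): a dict with "intrinsics" (3x3 intrinsics, pixels), "distortion" ([k1, k2, p1, p2, k3] as OpenCV has them; the pictures are not rectified), "T" (4x4, takes a point from camera to world coordinates). Camera axes: x right, y down, z forward; pixel columns grow to the right and rows downward; lengths in m; the calibration is good to about 2 mm. A picture is of the moment at which its call begins: read the wrist's pose just before it. camera_info takes no time and is no camera call; for the wrist camera it gives the pose at the moment of the call.
- r.sign_off(): hands the job in, once; it reports no verdict.
The state is a dict: "clock": time; "q": joint angles; "joint_velocities": joint speeds; "joint_torque": joint torques, N m; "tool_pos": TCP position; "tool_rot": TCP orientation; "ft_force": force on the tool from outside, world axes, zero at the start; "ft_torque": the same for the moment, N m; "opening": finger opening in m.
Only numpy, scipy, OpenCV 4.12 (cv2) and the standard library are available. Lean on these libraries where they do the work, as an engineer would, in place of code of your own. Each camera call takes 0.05 s, during which the arm holds its last target. There are 200 camera calls.

## Working session

There is one attempt and no reset: what is moved stays moved. The work goes in short steps, Python scripts to look and compute and a tool call to move; the robot and the scene stay as the last step left them, time stands still between calls to the robot, and variables do not carry over. Pictures are saved under pics/ and viewed, on a budget of 10 in all, crops included, one or two more only if the job needs it, and the job is handed in when it is done.

Besides the shell and the picture viewer there is one more tool, called after "Emit:" in YAML: its name, and indented under it one key for each argument. move_arm: Moves the arm, as the interface text tells. Its arguments: {"type":"object","properties":{"commands":{"type":"array"},"newtons":{"type":"number"}},"required":["commands"]}

```bash
mkdir -p pics; ls; cat > h.py <<'E'
from workcell import r
import numpy as np, cv2
from scipy.spatial.transform import Rotation as R
def grab(n):
    T=np.array(r.camera_info(n)["T"]); im,d=r.grab_frame(n); np.savez(f'/tmp/{n}.npz',im=im,d=d,T=T); return im,d,T
def load(n):
    f=np.load(f'/tmp/{n}.npz'); return f['im'],f['d'],f['T']
def ray(n,u,v,T):
    c=r.camera_info(n); p=cv2.undistortPoints(np.array([[[u,v]]],float),np.array(c["intrinsics"]),np.array(c["distortion"]))[0,0]
    return T[:3,3],T[:3,:3]@np.array([p[0],p[1],1])
def cloud(n,d,T):
    c=r.camera_info(n); h,w=d.shape; uv=np.stack(np.meshgrid(np.arange(w),np.arange(h)),-1).reshape(-1,1,2).astype(float)
    p=cv2.undistortPoints(uv,np.array(c["intrinsics"]),np.array(c["distortion"]))[:,0]
    P=np.c_[p,np.ones(len(p))]*d.reshape(-1,1)
    return (P@T[:3,:3].T+T[:3,3]).reshape(h,w,3)
def atz(n,u,v,T,z):
    o,k=ray(n,u,v,T); return o+k*(z-o[2])/k[2]
E
python3 - <<'E'
from h import *
s=r.state(); print({k:np.round(v,3) for k,v in s.items()}); print(R.from_rotvec(s['tool_rot']).as_matrix().round(3))
a=[grab(n)[0] for n in("side","top")]
cv2.imwrite('pics/a.png',cv2.resize(a[1],(800,600))); cv2.imwrite('pics/b.png',cv2.resize(a[0],(800,600)))
E
```

```text
pics
{'clock': np.float64(0.0), 'q': array([ 1.506,  0.502, -0.427,  1.551,  0.221,  1.138, -0.21 ]), 'joint_velocities': array([-0.003, -0.001, -0.001, -0.001,  0.001,  0.001,  0.   ]), 'joint_torque': array([-0.0000e+00, -5.6659e+01, -5.8160e+00, -2.7911e+01, -6.9000e-02,
        3.1000e-02,  0.0000e+00]), 'tool_pos': array([ 0.209, -0.615,  0.248]), 'tool_rot': array([ 0.966,  1.348, -0.964]), 'ft_force': array([-0.432, -0.694, -0.236]), 'ft_torque': array([-0.011, -0.027,  0.022]), 'opening': np.float64(0.092)}
[[-0.001  0.947  0.322]
 [ 0.002  0.322 -0.947]
 [-1.     0.    -0.002]]
```

View pics/a.png

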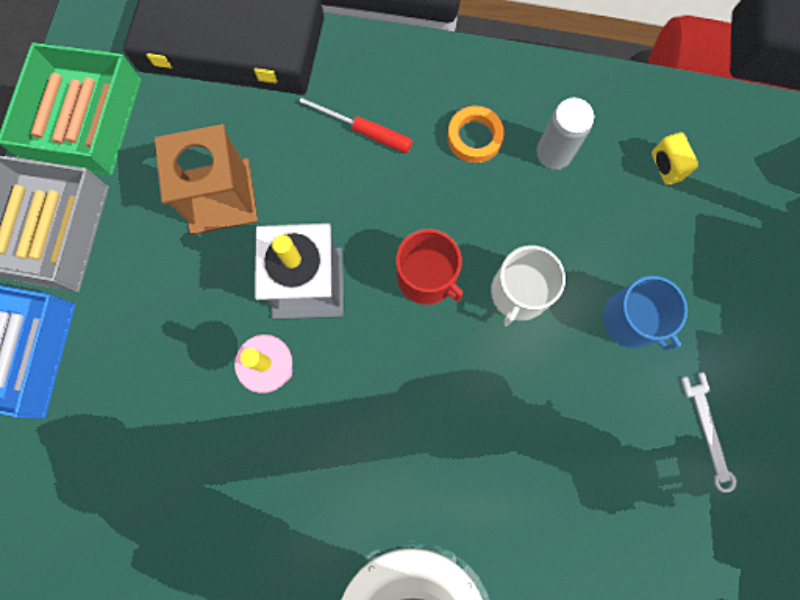

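View pics/b.png

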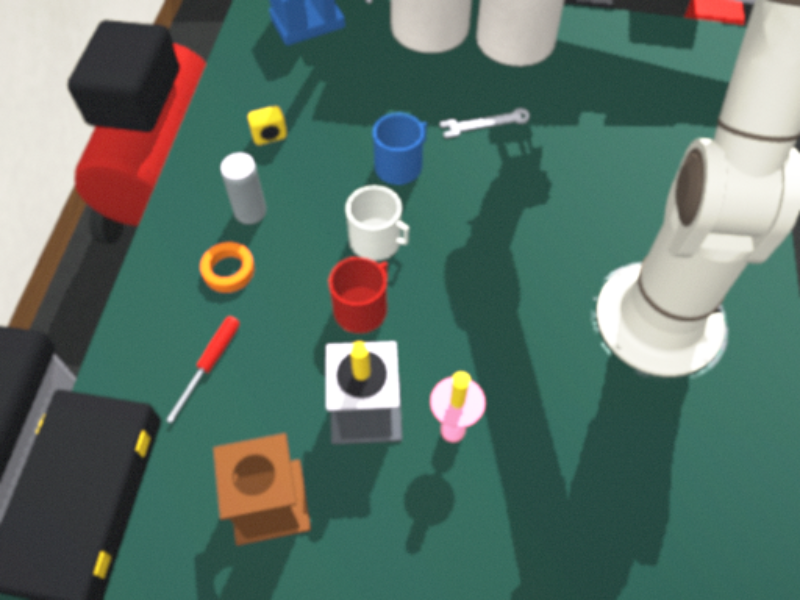

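The top view shows the aluminium stand with the brush at about (293,261), the red cup rim at (429,262) with its handle at lower right, and white and blue cups to its right. The pink look-alike is at (264,363) and the brown stand at (195,165). The side view agrees.

```bash
python3 - <<'E'
from h import *
from scipy.optimize import least_squares
def circ(P,r0):
    f=least_squares(lambda p:np.hypot(*(P-p).T)-r0,P.mean(0),loss='soft_l1',f_scale=.002); return f.x.round(4),np.abs(f.fun).mean().round(4)
for n in("top","side"):
    im,d,T=load(n); C=cloud(n,d,T); hsv=cv2.cvtColor(im,cv2.COLOR_BGR2HSV).astype(int); h,s,v=hsv[...,0],hsv[...,1],hsv[...,2]
    print(n,'cam',T[:3,3].round(2))
    c=(415*.64,262*.64) if n=='top' else (358*.64,300*.64)
    def at(u,v): return C[int(v*.64),int(u*.64)].round(3)
    if n=='top': print('plate',at(265,235),at(320,285),'handle',at(282,242),'flange',at(305,270),'cup',at(429,262),'table',at(370,350)); ref=at(293,280);
    # regions in world
    X=C
    red=((h<8)|(h>172))&(s>120)&(d>0)
    def near(p,rad): return (np.hypot(X[...,0]-p[0],X[...,1]-p[1])<rad)&(d>0)
    cup0=np.array([0.54,-0.02]) if False else None
    if n=='top': cupc=at(429,262); st=at(305,270)
    m=red&near(cupc,.1); rim=m&(X[...,2]>.090)&(X[...,2]<.1); P=X[rim][:,:2]
    print('rim',len(P),circ(P,.044),P.min(0),P.max(0))
    m=near(st,.1)&(X[...,2]>.128)&(X[...,2]<.139)&(s<60)&(v>120); P=X[m]
    print('plate',len(P),P[:,2].mean(),cv2.minAreaRect(P[:,:2].astype(np.float32)))
    m=near(st,.09)&(h>20)&(h<35)&(s>120)&(X[...,2]>.15); P=X[m]
    if len(P)>10: print('handle',len(P),P[:,2].max(),circ(P[P[:,2]<.21][:,:2],.012),'top',P[P[:,2]>.211][:,:2].mean(0))
    m=near(st,.09)&(v<70)&(X[...,2]>.136)&(X[...,2]<.148)&(s<90); P=X[m]; print('flange',len(P),cv2.minEnclosingCircle(P[:,:2].astype(np.float32)),P[:,2].mean())
E
```

```text
top cam [0.27 0.06 0.93]
plate [0.494 0.288 0.133] [0.438 0.2   0.134] handle [0.468 0.243 0.212] flange [0.455 0.222 0.139] cup [0.53  0.062 0.005] table [ 0.378  0.129 -0.002]
rim 247 (array([0.5059, 0.0628]), np.float64(0.0011)) [0.46084414 0.0170484 ] [0.55201685 0.10815039]
plate 1237 0.13457266287347877 ((0.46408286690711975, 0.24146103858947754), (0.10128115862607956, 0.10081299394369125), 11.922981262207031)
handle 228 0.21753235755043066 (array([0.4643, 0.2418]), np.float64(0.0003)) top [0.46308539 0.24059036]
flange 332 ((0.4642089903354645, 0.24137699604034424), 0.03632095828652382) 0.14063193505471622
side cam [0.34 0.69 1.12]
rim 200 (array([0.5071, 0.0646]), np.float64(0.0012)) [0.4616591  0.01874313] [0.55338617 0.11001314]
plate 974 0.13504643802028185 ((0.46424293518066406, 0.24362608790397644), (0.0990765392780304, 0.10389864444732666), 11.814614295959473)
handle 213 0.21859578513766198 (array([0.4647, 0.2431]), np.float64(0.0005)) top [0.46458168 0.24527114]
flange 210 ((0.46705737709999084, 0.24788856506347656), 0.032081302255392075) 0.1409817989182897
```

Emit:
move_arm:
  commands:
    - [0,-0.05,0,0,0]
    - [0,-0.05,0.409,-0.299,0]
    - [0,-0.05,0.409,-0.299,0]
    - [0,-0.05,0.409,-0.299,0]
    - [0,-0.05,0.409,-0.299,0]
    - [0,-0.05,0.409,-0.299,0]
    - [0,-0.05,0.409,-0.299,0]
    - [0,-0.05,0.409,-0.299,0]
    - [0,-0.05,0.409,-0.299,0]
    - [0,-0.05,0.409,-0.299,0]
    - [0,-0.05,0.409,-0.299,0]
    - [0,-0.05,0.409,-0.299,0]
    - [0,-0.05,0.409,-0.299,0]
    - [0,-0.05,0.409,-0.299,0]
    - [0,-0.05,0.409,-0.299,0]

```text
clock: 1.35
tool_pos: [0.5021, -0.1961, 0.2988]
tool_rot: [0.96, 1.35, -0.957]
ft_force: [-1.0, -1.6, 0.2]
opening: 0.0914
```

```bash
cat > go.py <<'E'
from h import *
import sys
s=r.state(); M=R.from_rotvec(s['tool_rot']).as_matrix(); p=np.array(s['tool_pos'])
print('t',round(float(s['clock']),2),'p',p.round(4),'F',np.round(s['ft_force'],1),'open',np.round(s['opening'],4),'q',np.round(s['q'],2)); print(M.round(3).tolist())
t=np.array(sys.argv[1:4],float); print('shift',(M.T@(t-p)).round(4))
E
python3 go.py 0.4643 0.2422 0.29
```

```text
t 1.35 p [ 0.5021 -0.1961  0.2988] F [-1.  -1.6  0.2] open 0.0914 q [ 0.9   0.29 -0.69  1.77  0.2   1.16 -1.09]
[[0.001, 0.944, 0.329], [0.002, 0.329, -0.944], [-1.0, 0.001, -0.001]]
shift [ 0.0095  0.1087 -0.4263]
```

Emit:
move_arm:
  commands:
    - [0,0,0.109,-0.426,0]
    - [0,0,0.109,-0.426,0]
    - [0,0,0.109,-0.426,0]
    - [0,0,0.109,-0.426,0]
    - [0,0,0.109,-0.426,0]
    - [0,0,0.109,-0.426,0]
    - [0,0,0.109,-0.426,0]
    - [0,0,0.109,-0.426,0]
    - [0,0,0.109,-0.426,0]
    - [0,0,0.109,-0.426,0]
    - [0,0,0.109,-0.426,0]
    - [0,0,0.109,-0.426,0]
    - [0,0,0.109,-0.426,0]
    - [0,0,0.109,-0.426,0]

```text
clock: 2.52
tool_pos: [0.4668, 0.2355, 0.2981]
tool_rot: [0.965, 1.345, -0.968]
ft_force: [0.7, -0.7, 0.2]
opening: 0.0918
```

```bash
python3 go.py 0.4643 0.2422 0.186; python3 - <<'E'
from h import *
im,d,T=grab("wrist"); cv2.imwrite('pics/c.png',im)
C=cloud("wrist",d,T); hsv=cv2.cvtColor(im,cv2.COLOR_BGR2HSV); m=(abs(hsv[...,0].astype(int)-27)<8)&(hsv[...,1]>120)&(C[...,2]>.209)&(C[...,2]<.225)&(d>0)&(np.hypot(C[...,0]-.464,C[...,1]-.242)<.05)
P=C[m]; print('handle top',len(P),P.mean(0) if len(P) else 0, cv2.minEnclosingCircle(P[:,:2].astype(np.float32)) if len(P) else 0)
E
```

```text
t 2.52 p [0.4668 0.2355 0.2981] F [ 0.7 -0.7  0.2] open 0.0918 q [ 0.24  0.31 -0.91  1.8   0.26  1.17 -2.  ]
[[-0.001, 0.947, 0.32], [-0.002, 0.32, -0.947], [-1.0, -0.001, 0.001]]
shift [ 1.121e-01 -1.000e-04 -7.300e-03]
handle top 87 [0.47219882 0.24535486 0.21278765] ((0.4655669927597046, 0.24249471724033356), 0.011820080690085888)
```

View pics/c.png

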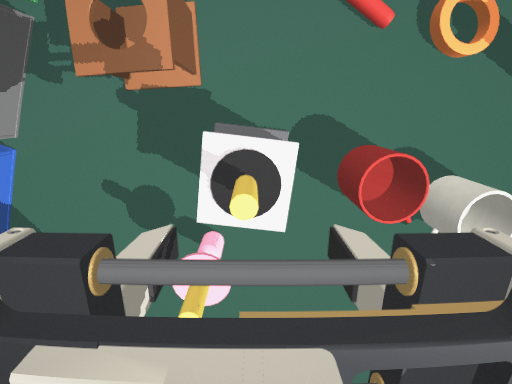

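The wrist picture shows the handle top at about (245,205), inside the gripper span once the offset camera's view is allowed for. It agrees with (0.465, 0.2425).

Emit:
move_arm:
  commands:
    - [0,0.03,0,0,0]
    - [0,0.05,0,0,0]
    - [0,0.05,0,0,0]
    - [0,0.05,0,0,0]

```text
clock: 2.9
tool_pos: [0.4663, 0.2355, 0.2481]
tool_rot: [0.965, 1.347, -0.969]
ft_force: [-0.1, -0.3, 0.7]
opening: 0.0917
```

```bash
python3 go.py 0.4647 0.2424 0.186
```

```text
t 2.9 p [0.4663 0.2355 0.2481] F [-0.1 -0.3  0.7] open 0.0917 q [ 0.21  0.36 -0.89  1.86  0.32  1.07 -2.05]
[[-0.002, 0.948, 0.319], [-0.002, 0.319, -0.948], [-1.0, -0.003, 0.001]]
shift [ 0.0621  0.0008 -0.0071]
```

Emit:
move_arm:
  commands:
    - [0,0,0.001,-0.007,0]
    - [0,0.03,0.001,-0.007,0]
    - [0,0.062,0.001,-0.007,0]
    - [0,0.062,0.001,-0.007,0]
    - [0,0.062,0.001,-0.007,0]
    - [0,0.062,0.001,-0.007,0]
  newtons: 30

```text
clock: 3.4
tool_pos: [0.466, 0.2458, 0.1888]
tool_rot: [0.966, 1.346, -0.962]
ft_force: [-0.1, 0.5, 0.7]
opening: 0.0918
```

```bash
python3 go.py 0.4647 0.2424 0.186
```

```text
t 3.4 p [0.466  0.2458 0.1888] F [-0.1  0.5  0.7] open 0.0918 q [ 0.14  0.45 -0.84  1.91  0.41  0.96 -2.13]
[[0.002, 0.947, 0.322], [0.001, 0.322, -0.947], [-1.0, 0.002, -0.001]]
shift [ 0.0028 -0.0023  0.0028]
```

Emit:
move_arm:
  commands:
    - [0,0.002,-0.002,0.002,0]
    - [0.3,0.002,-0.002,0.002,0]
    - [0.5,0.002,-0.002,0.002,0]
    - [0.6,0.002,-0.002,0.002,0]
    - [0.7,0.002,-0.002,0.002,0]
    - [1,0.002,-0.002,0.002,0]
    - [1,0.002,-0.002,0.002,0]
    - [1,0.002,-0.002,0.002,0]
    - [1,0.002,-0.002,0.002,0]
    - [1,0.002,-0.002,0.002,0]
    - [1,0.002,-0.002,0.002,0]
    - [1,0.002,-0.002,0.002,0]
  newtons: 40

```text
clock: 4.4
tool_pos: [0.4637, 0.2423, 0.1847]
tool_rot: [0.964, 1.347, -0.964]
ft_force: [0.4, 0.2, 0.1]
opening: 0.0236
```

```bash
python3 go.py 0.4647 0.2424 0.326
```

```text
t 4.4 p [0.4637 0.2423 0.1847] F [0.4 0.2 0.1] open 0.0236 q [ 0.15  0.45 -0.84  1.92  0.41  0.95 -2.13]
[[-0.0, 0.947, 0.322], [0.0, 0.322, -0.947], [-1.0, -0.0, -0.0]]
shift [-0.1413  0.001   0.0002]
```

Emit:
move_arm:
  commands:
    - [1,-0.01,0,0,0]
    - [1,-0.025,0,0,0]
    - [1,-0.05,0,0,0]
    - [1,-0.075,0,0,0]
    - [1,-0.1,0,0,0]
    - [1,-0.125,0,0,0]
    - [1,-0.15,0,0,0]
    - [1,-0.15,0,0,0]
    - [1,-0.15,0,0,0]

```text
clock: 5.15
tool_pos: [0.4643, 0.2428, 0.3366]
tool_rot: [0.966, 1.344, -0.962]
ft_force: [-0.1, -0.8, -2.3]
opening: 0.0234
```

```bash
python3 go.py 0.5065 0.0637 0.335
```

```text
t 5.15 p [0.4643 0.2428 0.3366] F [-0.1 -0.8 -2.3] open 0.0234 q [ 0.25  0.27 -0.94  1.75  0.23  1.24 -1.98]
[[0.003, 0.947, 0.322], [0.001, 0.322, -0.947], [-1.0, 0.003, 0.0]]
shift [ 0.0016 -0.0177  0.1831]
```

Emit:
move_arm:
  commands:
    - [1,0,-0.003,0.03,0]
    - [1,0,-0.006,0.06,0]
    - [1,0,-0.009,0.09,0]
    - [1,0,-0.012,0.12,0]
    - [1,0,-0.015,0.15,0]
    - [1,0,-0.0175,0.183,0]
    - [1,0,-0.0175,0.183,0]
    - [1,0,-0.0175,0.183,0]
    - [1,0,-0.0175,0.183,0]

```text
clock: 5.9
tool_pos: [0.5053, 0.0636, 0.3339]
tool_rot: [0.964, 1.349, -0.965]
ft_force: [-0.2, 0.5, -0.3]
opening: 0.0237
```

```bash
python3 go.py 0.5065 0.0637 0.23; python3 - <<'E'
from h import *
a=grab("side")[0]; b=grab("wrist")[0]; cv2.imwrite('pics/d.png',np.hstack([cv2.resize(a[80:272,100:356],(400,300)),cv2.resize(b,(400,300))]))
E
```

```text
t 5.9 p [0.5053 0.0636 0.3339] F [-0.2  0.5 -0.3] open 0.0237 q [ 0.57  0.22 -0.86  1.78  0.18  1.22 -1.58]
[[-0.002, 0.947, 0.322], [0.001, 0.322, -0.947], [-1.0, -0.002, -0.001]]
shift [0.1039 0.0013 0.0004]
```

View pics/d.png

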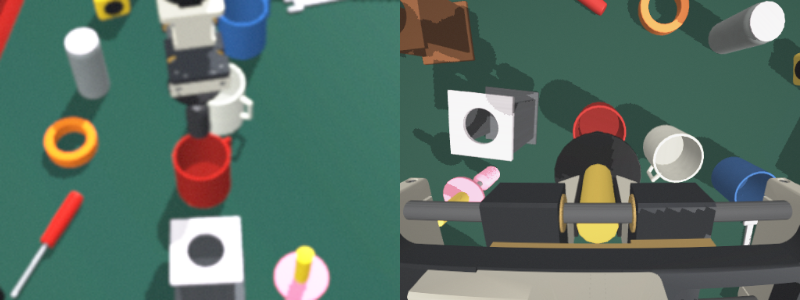

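The brush hangs upright in the gripper directly over the red cup, and the stand hole is empty. Next come the two strokes.

Emit:
move_arm:
  commands:
    - [1,0.03,0.001,0,0]
    - [1,0.06,0.001,0,0]
    - [1,0.09,0.001,0,0]
    - [1,0.115,0.001,0,0]
    - [1,0.135,0.001,0,0]
    - [1,0.148,0.001,0,0]
    - [1,0.157,0.001,0,0]
    - [1,0.157,0.001,0,0]
    - [1,0.157,0.001,0,0]
    - [1,0.157,0.001,0,0]

```text
clock: 6.83
tool_pos: [0.508, 0.0642, 0.1789]
tool_rot: [0.965, 1.345, -0.963]
ft_force: [-0.5, 0.1, -0.5]
opening: 0.0235
```

```bash
python3 go.py 0.5065 0.0637 0.18
```

```text
t 6.83 p [0.508  0.0642 0.1789] F [-0.5  0.1 -0.5] open 0.0235 q [ 0.46  0.41 -0.78  1.95  0.36  0.92 -1.74]
[[0.002, 0.947, 0.322], [0.0, 0.322, -0.947], [-1.0, 0.002, 0.0]]
shift [-0.0011 -0.0016 -0.    ]
```

```bash
python3 - <<'E'
from h import *
for n in("side","wrist"):
    im,d,T=grab(n); C=cloud(n,d,T); v=im.max(2).astype(int); s=v-im.min(2)
    m=(np.hypot(C[...,0]-.5065,C[...,1]-.064)<.042)&(d>0)&(v<80)&(s<30)&(C[...,2]>.12)&(C[...,2]<.15)
    print(n,m.sum(),np.median(C[m],0) if m.sum() else '', np.percentile(C[m][:,2],[10,50,90]) if m.sum() else '')
    red=(im[...,2]>90)&(im[...,1]<50)&(C[...,2]>.09)&(C[...,2]<.1)&(np.hypot(C[...,0]-.5065,C[...,1]-.064)<.08); print('rim',red.sum(),cv2.minEnclosingCircle(C[red][:,:2].astype(np.float32)) if red.sum()>3 else '')
E
```

```text
side 28 [0.50368977 0.10016416 0.13403844] [0.1296286  0.13403844 0.13704464]
rim 77 ((0.5045610666275024, 0.08217800408601761), 0.04111187160015106)
wrist 4555 [0.5256072  0.07242158 0.13587749] [0.13507334 0.13587749 0.13667143]
rim 11 ((0.5293161869049072, 0.026463106274604797), 0.006349115166813135)
```

Emit:
move_arm:
  commands:
    - [1,0.003,0,0,0]
    - [1,0.003,0,0,0]
    - [1,-0.02,0,0,0]
    - [1,-0.045,0,0,0]
    - [1,-0.07,0,0,0]
    - [1,-0.07,0,0,0]
    - [1,-0.07,0,0,0]
    - [1,-0.045,0,0,0]
    - [1,-0.02,0,0,0]
    - [1,-0.005,0,0,0]
    - [1,0.003,0,0,0]
    - [1,0.003,0,0,0]
    - [1,0.003,0,0,0]
    - [1,0.003,0,0,0]

```text
clock: 8.1
tool_pos: [0.5076, 0.064, 0.1754]
tool_rot: [0.965, 1.346, -0.963]
ft_force: [-0.0, 1.3, -0.2]
opening: 0.0235
```

```bash
python3 go.py 0.5065 0.0637 0.335
```

```text
t 8.1 p [0.5076 0.064  0.1754] F [-0.   1.3 -0.2] open 0.0235 q [ 0.46  0.42 -0.78  1.96  0.37  0.91 -1.75]
[[0.001, 0.947, 0.322], [0.0, 0.322, -0.947], [-1.0, 0.001, 0.0]]
shift [-1.596e-01 -9.000e-04 -1.000e-04]
```

Emit:
move_arm:
  commands:
    - [1,-0.03,0,0,0]
    - [1,-0.06,0,0,0]
    - [1,-0.09,0,0,0]
    - [1,-0.12,0,0,0]
    - [1,-0.15,0,0,0]
    - [1,-0.16,0,0,0]
    - [1,-0.16,0,0,0]
    - [1,-0.16,0.003,-0.03,0]
    - [1,-0.16,0.006,-0.06,0]
    - [1,-0.16,0.009,-0.09,0]
    - [1,-0.16,0.012,-0.12,0]
    - [1,-0.16,0.015,-0.15,0]
    - [1,-0.16,0.0165,-0.17,0]
    - [1,-0.16,0.0165,-0.183,0]
    - [1,-0.16,0.0165,-0.183,0]
    - [1,-0.16,0.0165,-0.183,0]
    - [1,-0.16,0.0165,-0.183,0]
    - [1,-0.16,0.0165,-0.183,0]

```text
clock: 9.6
tool_pos: [0.4643, 0.2404, 0.3341]
tool_rot: [0.965, 1.346, -0.967]
ft_force: [-0.8, 0.0, -1.4]
opening: 0.0235
```

```bash
python3 go.py 0.4643 0.2422 0.335; python3 - <<'E'
from h import *
P={}
for n in("side","wrist","top"):
    im,d,T=grab(n); C=cloud(n,d,T); v=im.max(2).astype(int); s=v-im.min(2)
    m=(np.hypot(C[...,0]-.464,C[...,1]-.242)<.055)&(d>0)&(v<80)&(s<30)&(C[...,2]>.27)&(C[...,2]<.32)
    print(n,m.sum(),np.median(C[m],0) if m.sum() else '', cv2.minEnclosingCircle(C[m][:,:2].astype(np.float32)) if m.sum() else '')
    m=(np.hypot(C[...,0]-.464,C[...,1]-.242)<.075)&(d>0)&(v>120)&(s<40)&(C[...,2]>.128)&(C[...,2]<.14)
    if m.sum()>10: print(' plate',m.sum(),cv2.minAreaRect(C[m][:,:2].astype(np.float32)))
a=load("side")[0]; b=load("wrist")[0]; cv2.imwrite('pics/e.png',np.hstack([cv2.resize(a[120:312,100:356],(400,300)),cv2.resize(b,(400,300))]))
E
```

```text
t 9.6 p [0.4643 0.2404 0.3341] F [-0.8  0.  -1.4] open 0.0235 q [ 0.26  0.28 -0.95  1.75  0.24  1.24 -1.99]
[[-0.001, 0.948, 0.32], [-0.001, 0.32, -0.948], [-1.0, -0.001, 0.001]]
shift [-0.0009  0.0006 -0.0017]
side 6 [0.50109997 0.24595057 0.2908147 ] ((0.5002425909042358, 0.24623993039131165), 0.003029878716915846)
 plate 1145 ((0.4639891982078552, 0.24422097206115723), (0.09893670678138733, 0.10146749764680862), 11.835018157958984)
wrist 4663 [0.48163696 0.24851173 0.29107728] ((0.46685659885406494, 0.24105489253997803), 0.037552203983068466)
 plate 2804 ((0.4778299331665039, 0.24455110728740692), (0.07190397381782532, 0.1004786342382431), 11.825509071350098)
top 0
```

View pics/e.png

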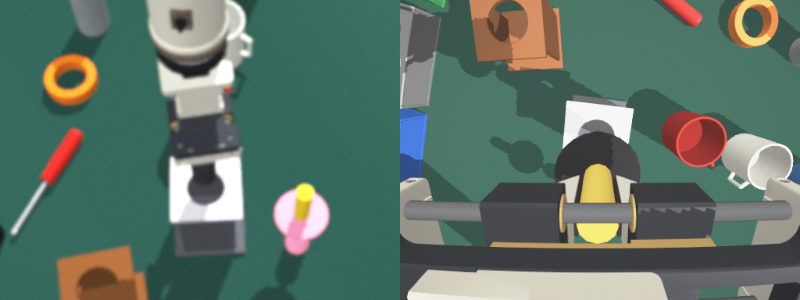

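The brush is upright above the stand hole, and the commanded pose is 0.150 m above where it was gripped. I'm lowering it now.

Emit:
move_arm:
  commands:
    - [1,0.03,0,0,0]
    - [1,0.06,0,0,0]
    - [1,0.085,0,0,0]
    - [1,0.105,0,0,0]
    - [1,0.12,0,0,0]
    - [1,0.13,0,0,0]
    - [1,0.137,0,0,0]
    - [1,0.142,0,0,0]
    - [1,0.145,0,0,0]
    - [1,0.145,0,0,0]
    - [1,0.145,0,0,0]

```text
clock: 10.67
tool_pos: [0.4641, 0.2424, 0.1903]
tool_rot: [0.965, 1.346, -0.964]
ft_force: [0.6, 0.1, -0.7]
opening: 0.0234
```

```bash
python3 go.py 0.4643 0.2422 0.185
```

```text
t 10.67 p [0.4641 0.2424 0.1903] F [ 0.6  0.1 -0.7] open 0.0234 q [ 0.16  0.44 -0.86  1.91  0.41  0.97 -2.13]
[[0.001, 0.947, 0.322], [0.0, 0.322, -0.947], [-1.0, 0.001, 0.0]]
shift [0.0053 0.0001 0.0003]
```

Emit:
move_arm:
  commands:
    - [1,0.002,0,0,0]
    - [1,0.004,0,0,0]
    - [1,0.005,0,0,0]
    - [1,0.0055,0,0,0]
    - [1,0.0055,0,0,0]
    - [1,0.0055,0,0,0]

```text
clock: 11.17
tool_pos: [0.4639, 0.2422, 0.1847]
tool_rot: [0.964, 1.346, -0.964]
ft_force: [-1.2, -1.7, 5.5]
opening: 0.0234
```

```bash
python3 go.py 0.4643 0.2422 0.185
```

```text
t 11.17 p [0.4639 0.2422 0.1847] F [-1.2 -1.7  5.5] open 0.0234 q [ 0.16  0.45 -0.85  1.92  0.42  0.96 -2.14]
[[0.0, 0.947, 0.322], [-0.0, 0.322, -0.947], [-1.0, 0.0, 0.0]]
shift [-0.0003  0.0004  0.0001]
```

The flange is seated, with light contact of about 5 N. I'm opening the gripper and then rising.

Emit:
move_arm:
  commands:
    - [0.7,0.005,0,0,0]
    - [0.6,0.005,0,0,0]
    - [0.4,0.005,0,0,0]
    - [0,0.005,0,0,0]
    - [0,0.005,0,0,0]
    - [0,0.005,0,0,0]
    - [0,0.005,0,0,0]
    - [0,-0.02,0,0,0]
    - [0,-0.05,0,0,0]
    - [0,-0.08,0,0,0]
    - [0,-0.11,0,0,0]
    - [0,-0.15,0,0,0]
    - [0,-0.15,-0.05,0.1,0]
    - [0,-0.15,-0.05,0.1,0]
    - [0,-0.15,-0.05,0.2,0]
    - [0,-0.15,-0.05,0.3,0]
    - [0,-0.15,-0.05,0.3,0]
    - [0,-0.15,-0.05,0.3,0]
    - [0,-0.15,-0.05,0.3,0]
    - [0,-0.15,-0.05,0.3,0]

```text
clock: 12.83
tool_pos: [0.5136, -0.0651, 0.334]
tool_rot: [0.968, 1.342, -0.971]
ft_force: [-0.1, -0.8, -0.5]
opening: 0.0917
```

```bash
python3 go.py 0.4643 0.2422 0.185; python3 - <<'E'
from h import *
from scipy.optimize import least_squares
for n in("top","side"):
    im,d,T=grab(n); C=cloud(n,d,T); v=im.max(2).astype(int); s=v-im.min(2)
    nr=np.hypot(C[...,0]-.464,C[...,1]-.242)
    m=(nr<.055)&(d>0)&(v<70)&(s<30)&(C[...,2]>.13)&(C[...,2]<.16)
    if m.sum()>5: print(n,'flange',m.sum(),np.percentile(C[m][:,2],[5,50,95]).round(4),cv2.minEnclosingCircle(C[m][:,:2].astype(np.float32)))
    m=(nr<.04)&(im[...,2]>120)&(im[...,0]<90)&(C[...,2]>.15); 
    if m.sum()>5: print(' handle',m.sum(),C[m].mean(0).round(4),C[m][:,2].max())
    red=(im[...,2]>70)&(im[...,1]<60)&(C[...,2]>.09)&(C[...,2]<.1)&(np.hypot(C[...,0]-.5065,C[...,1]-.064)<.09); P=C[red][:,:2]
    if len(P)>9: print(' rim',len(P),least_squares(lambda p:np.hypot(*(P-p).T)-.044,P.mean(0),loss='soft_l1',f_scale=.002).x.round(4))
cv2.imwrite('pics/f.png',np.hstack([cv2.resize(load(n)[0],(400,300)) for n in("top","side")]))
E
```

```text
t 12.83 p [ 0.5136 -0.0651  0.334 ] F [-0.1 -0.8 -0.5] open 0.0917 q [ 0.75  0.23 -0.79  1.77  0.17  1.22 -1.33]
[[0.0, 0.949, 0.315], [-0.002, 0.315, -0.949], [-1.0, -0.001, 0.002]]
shift [ 0.1482  0.05   -0.3075]
top flange 589 [0.1385 0.1407 0.1428] ((0.4642714262008667, 0.24242538213729858), 0.03698744252324104)
 handle 225 [0.4606 0.2378 0.1977] 0.2175685360349704
 rim 121 [0.5049 0.0631]
side flange 196 [0.1388 0.1414 0.144 ] ((0.4684582054615021, 0.24935376644134521), 0.03243446350097656)
 handle 194 [0.4632 0.2505 0.192 ] 0.21841603942394683
 rim 140 [0.5067 0.0648]
```

View pics/f.png

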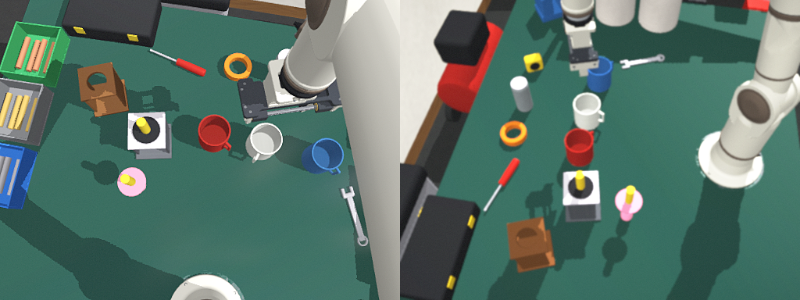

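The brush is home: the flange top is at 0.141 and upright, as at the start. The red cup hasn't moved, and the gripper is clear of everything.

```bash
python3 -c "
from workcell import r
print(r.sign_off())"
```

```text
the job is handed in; nothing more can be done
None
```

I brushed out the red cup with two full strokes, hung the brush back in its stand, let go, and handed the job in at about 13 s.

- **Strokes:** The first took the brush end to about 10 mm above the cup floor, based on the flange height seen by the wrist camera. I then raised the brush about 73 mm and pushed it down again, about 3 mm deeper. The second depth comes from the arm's commands and position reading only.
- **Brush:** The last check put the flange top at 0.141 m, centred at (0.464, 0.242). That matches its starting pose, with the flange flat on the plate and the handle upright.
- **Red cup:** It is upright and within about 1 mm of where it stood.
- **Gripper:** It is open and clear of everything. The highest force I saw was about 6 N, when seating the brush; I only read the force at the end of each move.

No checks failed. The position readings varied by 2–3 mm. In the last check, the side camera's flange centre was about 8 mm off the top camera's, because it sees only part of the flange. It was already off in the same direction, by about 7 mm, before I touched the brush.

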